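Unhook the parts caddy and stack it on the bail-arm crate

ROBOT

A 6-joint arm with a two-finger parallel gripper is mounted at the origin on a cart in front of the work surface, level with it; the furniture and walls round the work are solid. World frame = base frame: x ahead of the robot, y to its left, z up, the work surface at z = 0. Lengths are in mm, angles in degrees, forces in N, time in s.
With the tool pointing down it reaches from about 350 to 725 mm from the base axis. Payload 6 kg.
Tool frame: the origin (TCP) lies on the centre line of the jaws, within the pads' length; the fingertips stand 14 mm ahead of it and the grasp point (between the pads) lies 5 mm behind it; z points along the fingers, y is the line along which they close (so a half turn about z gives the same grasp; the last joint's range is limited). The gripper opens to 85 mm and grips with 20 to 120 N. Pads are 22 mm wide; open, the fingers measure 114 mm over their backs; the gripper's body (76 mm by 85 mm) begins 54 mm behind the grasp point. The pads swing forward as they close: fully open they stand 13 mm farther back than shut.
Start: joints at [60.946, 2.303, 4.859, 0, -92.561, -19.12], TCP at [447.077, 400.122, 245.261] pointing down, gripper open.
Joint ranges: [-146.85, 146.85], [-73.84, 115.35], [-62.03, 85.46], [-188.31, 113.3], [-161.28, -10.13], [-171.36, 171.36]. Speed limits (degrees/s): [147.25, 147.25, 172.46, 180, 180, 180].

INTERFACE

Orientations are given as a 3x3 rotation matrix whose columns are the frame's x, y, z axes.
In Python, from rig import robot gives the robot as it stands. The module is installed in compiled form; this text tells all that it offers.
- The arm moves only by the tool move_arm, never from a script. Its argument "steps" is a list of rows, each a list of 2 entries, a list of its own where there are three numbers: the shift along the tool's x, y, z scaled (see below), then the turn, a rotation vector about the tool's x, y, z scaled (see below). In form: [[[dx, dy, dz], [ax, ay, az]], ...]. A call has 1 to 5 rows; each row is the pose to reach, as a shift and turn from the pose commanded when the call began, along the tool's axes at that moment, turning the shorter way round; what a row does not reach only later rows make up. The controller multiplies each number of a shift by 0.12 m and each number of a turn by pi rad. A row lasts 1/8 s, in which the tool goes at most 62.5 mm and 10.7 degrees, less where a joint would pass 70% of its speed; a pose out of reach is approached as far as the arm can. A call with a number of a shift or a turn outside -1 to 1 is refused whole. A call with a gripper value outside its range is refused whole. "gripper" is the closure, from 0 (fully open) to 1 (shut), set as the call begins (left out, the last holds). The fingers move at their own pace and stop on an object; "grip_force" is the grip in N (left out, the last holds). Time passes only in rows, so rows that repeat a pose let the fingers close. It gives the time, the measured TCP pose, the force, the opening and the grip force at its end, in the units of the state.
- robot.state(): the state, without advancing time (a new reading comes with each control period).
- robot.camera(name): name is "side" or "top"; returns a dict with "color" (400x640x3 uint8, red, green, blue), "vertical_fov" (degrees; the focal length in pixels is half the picture's height over the tangent of half this angle, whatever the lens; pixels are square), "cx", "cy" (the principal point, pixels), "eye" and "orientation" of the camera in the world. Camera axes: x right, y up, looking along -z (the intrinsics and any distortion apply to the point x, -y, -z); pixel columns grow to the right and rows downward; lengths in mm; the calibration is good to about 2 mm. A picture is of the moment at which its call begins. There is no depth.
- robot.job_done(): hands the job in; it is judged then, once.
The state is a dict: "time_s": time; "joint_pos": joint angles; "dq": joint speeds; "effort": joint torques, N m; "tool_pos": TCP position; "tool_rot": TCP orientation; "force": force on the tool from outside, world axes, zero at the start; "ft_torque": the same for the moment, N m; "opening": opening from 0.0 (shut) to 1.0 (fully open); "grip_force": force on a finger pad.
Only numpy, scipy, OpenCV 4.12 (cv2) and the standard library are available. Lean on these libraries where they do the work, as an engineer would, in place of code of your own. Each camera call takes 0.05 s, during which the arm holds its last target. There are 200 camera calls.

TASK

Swing the crate's raised bail arm fully in over the crate, so that both bail arms lie flat across its mouth. Then lift the hanging parts caddy up and off the two hooks of its stand and set it down gently on the two bail arms, centred on the crate and lined up lengthwise with it. Keep the caddy upright with its pins inside, do not drop it, and leave the tape measure and the tin where they are.

Things in the scene. Friction and masses are not known exactly. Their poses are not given: they have to be found in the camera images.
- stand: Fixed bench stand with two steel hooks (round bar, radius 5 mm) at y = +50 and -50 mm. Origin on the bench midway below the two hook saddles; x points from the saddles back to the uprights (at x = +85 mm), y from hook to hook, z up. Base plate 150 x 170 x 8 mm, x from -45 to +105 mm. Highest point: the hook tips, 202 mm.
- saddle (a point): Point midway between the two hook saddles, level with their surfaces, 174 mm above the bench. Axes as the stand's. Each hook ends 25 mm from here towards -x in an upturned tip, its top 28 mm higher than here; a collar 16 mm behind (+x) bounds the saddle. The caddy must rise 28 mm to clear the tips, at most 70 mm (its rim is under the hooks), and then leave 100 mm or more towards -x before it goes sideways.
- caddy: Loose parts caddy, 0.3 to 0.6 kg: open sheet-metal tray 90 (x) x 160 (y) x 40 (z) mm with a fixed hoop handle along its length and two dowel pins fixed inside. Origin at the centre of its underside, y along its length and handle bar, z up. It starts hanging by the handle bar on the two hooks, axes parallel to the stand's, underside 50 mm above the bench.
- caddy_bar (a point): Centre of the caddy's handle bar, where it is gripped: square bar 12 x 12 mm, 153 mm long along the caddy's y axis, its centre 130 mm above the caddy's underside. Axes as the caddy's. While it hangs, the hooks pass under the bar 50 mm (within 12 mm) either side of the middle, so the middle is free.
- crate: Grey bail-arm crate, fixed on the bench, outside 150 (x) x 240 (y) x 85 (z) mm, walls 4 mm, rim flange 7 mm farther out; offcuts up to 48 mm high lie inside. Origin at the centre of its underside, y along its length, z up. Two U-shaped wire bail arms hinge on the long sides at y = +90 and -90 mm, z = 90 mm; their legs lie at x = +92 and -92 mm.
- stack_point (a point): Where the centre of the caddy's underside belongs: over the crate's centre, 94 mm above its underside, level with the upper sides of the two cross bars when both arms are swung in (then at crate y = +30 and -30 mm). Axes as the crate's. The hinge lugs rise 8 mm above this level, 75 to 98 mm either side in x.
- bail_left (a joint): Angle of the bail arm hinged at crate y = +90 mm, rad: 0 = level, pointing outward (crate +y); 1.57 = straight up; 3.14 = swung in, level across the mouth, at its stop. Starts raised on the outer side (0.35 to 0.9). Stiff hinge (about 0.06 N m friction): stays where it is left; a light push of 1 to 2 N on the cross bar moves it.
- bail_left_bar (a point): Middle of the cross bar of that (raised) bail arm, 60 mm from its hinge line. The bar is round, 8 mm thick, 168 mm straight, along the crate's x axis.
- bail_right (a joint): Angle of the other bail arm, hinged at crate y = -90 mm, rad: 0 = level, pointing outward (crate -y); 3.14 = swung in. Starts swung in and is to stay so.
- bail_right_bar (a point): Middle of the cross bar of the other bail arm, 8 mm thick, along the crate's x axis.
- tape_mid (a point): Middle, 20 mm up, of a loose tape measure, 64 x 96 x 40 mm, at the back of the bench. Leave alone.
- tin_mid (a point): Middle, 26 mm up, of a loose round tin, 71 mm wide and 52 mm high, at the back right. Leave alone.

How it is judged (in metres and radians):
On the way, in this order (a step that is already met when the one before it is completed fails the run):
1. both bail arms are swung in across the crate's mouth while the caddy still hangs on the hooks (value of joint each of bail_left, bail_right above 2.95 rad and z of caddy in the frame of stand above 0.044 m and horizontal distance between caddy and stand below 0.03 m), for 0.2 s.
2. the caddy is off the hooks and clear of the stand (horizontal distance between caddy and stand above 0.12 m and contact force between caddy and stand below 0.1 N), for 0.1 s.
At the end, for the whole second after the job is handed in: Both bail arms swung in (each over 3.0 rad); the caddy stands on them at rest and level (tilt under 0.08 rad, underside 88 to 100 mm above the crate's underside), its centre within 25 mm of the crate's centre in plan and its length along the crate's within 0.2 rad (value of joint each of bail_left, bail_right above 3 rad and z of caddy in the frame of crate between 0.088 and 0.1 m and horizontal distance between caddy and crate below 0.025 m and angle between the y axis of caddy and the y axis of crate, either way round below 0.2 rad and angle between caddy's own z axis and vertical below 0.08 rad and linear speed of caddy below 0.02 m/s); the robot touches nothing.
It fails at once if the caddy is tipped more than 0.6 rad (angle between caddy's own z axis and vertical above 0.6 rad).
It fails at once if the caddy is dropped (moves unheld faster than 0.6 m/s) (linear speed of caddy above 0.6 m/s and contact force between the fingers and caddy below 0.2 N).
It fails at once if the tape measure or the tin is moved more than 30 mm (distance of any of tape_mid, tin_mid from where it was at the start of the episode above 0.03 m).
It also fails if it takes over 53 s, if anything falls off the work surface, if the arm or the gripper's body presses on something with over 40 N, if the wrist force passes 120 N, or if a joint passes its speed limit or range.

## Working session

There is one attempt and no reset: what is moved stays moved. The work goes in short steps, Python scripts to look and compute and a tool call to move; the robot and the scene stay as the last step left them, time stands still between calls to the robot, and variables do not carry over. Pictures are saved under pics/ and viewed, at most 10 in all, crops included, and the job is handed in when it is done.

Besides the shell and the picture viewer there is one more tool, called after ">>>" in YAML: its name, and indented under it one key for each argument. move_arm: Moves the arm, as the interface text tells. Shifts and turns lie within -1 to 1; 1 stands for 0.12 m of shift or pi rad of turn. Its arguments: {"type":"object","properties":{"steps":{"type":"array","items":{"type":"array"}},"gripper":{"type":"number"},"grip_force":{"type":"number"}},"required":["steps"]}

```bash
mkdir -p pics
cat > h.py <<'E'
from rig import robot
import numpy as np, cv2
np.set_printoptions(precision=2,suppress=True)
def snap(n,f=None):
    c=robot.camera(n)
    if f: cv2.imwrite('pics/'+f,c['color'][:,:,::-1])
    return c
def K(c):
    f=200/np.tan(np.radians(c['vertical_fov'])/2); return f,c['cx'],c['cy']
def ray(c,u,v):
    f,cx,cy=K(c); d=np.array([(u-cx)/f,-(v-cy)/f,-1]); return np.array(c['eye']),np.array(c['orientation'])@d
def onz(c,u,v,z):
    e,d=ray(c,u,v); return e+d*(z-e[2])/d[2]
def proj(c,p):
    f,cx,cy=K(c); q=np.array(c['orientation']).T@(np.array(p)-np.array(c['eye'])); return cx+f*q[0]/-q[2], cy-f*q[1]/-q[2]
def tri(c1,p1,c2,p2):
    e1,d1=ray(c1,*p1);e2,d2=ray(c2,*p2)
    t=np.linalg.lstsq(np.array([d1,-d2]).T,e2-e1,rcond=None)[0]
    a=e1+t[0]*d1;b=e2+t[1]*d2; return (a+b)/2,np.linalg.norm(a-b)
E
python3 - <<'E'
from h import *
for n in('top','side'):
    c=snap(n,n+'0.png'); print({k:v for k,v in c.items() if k!='color'})
s=robot.state(); print(s)
E
```

```text
{'vertical_fov': 45.11160977896081, 'cx': 318.1077270705236, 'cy': 194.61204611311922, 'eye': array([ 492.84,   37.55, 1537.63]), 'orientation': array([[ 0.01,  1.  , -0.06],
       [-1.  ,  0.01, -0.  ],
       [-0.  ,  0.06,  1.  ]])}
{'vertical_fov': 44.02327452860044, 'cx': 321.04019896982277, 'cy': 199.2947930783608, 'eye': array([ 369.96, -619.24, 1274.38]), 'orientation': array([[ 0.93,  0.32, -0.17],
       [-0.36,  0.81, -0.47],
       [-0.01,  0.5 ,  0.87]])}
{'time_s': 0.1, 'joint_pos': array([ 60.95,   2.33,   4.81,  -0.02, -92.56, -19.12]), 'dq': array([ 0.05, -0.1 ,  0.2 ,  0.03, -0.08,  0.03]), 'effort': array([ -0.01, -36.93,  34.83,   6.95,  -0.  ,  -0.  ]), 'tool_pos': array([446.86, 399.99, 244.39]), 'tool_rot': array([[ 0.67, -0.75, -0.  ],
       [-0.75, -0.67, -0.  ],
       [ 0.  ,  0.  , -1.  ]]), 'force': array([ 0.21, -0.16, -0.24]), 'ft_torque': array([ 0.06, -0.04, -0.01]), 'grip_force': 0.0, 'opening': 1.0021007176831251}
```

View pics/top0.png

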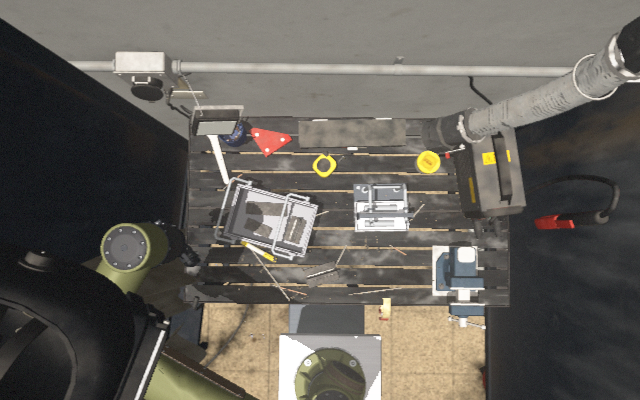

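View pics/side0.png

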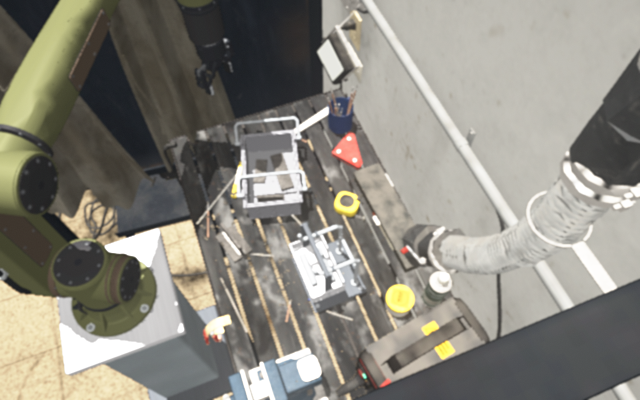

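The top view shows the crate around (270,215) with its raised arm at the left end (about 230,210), and the stand with the caddy at (381,208). I'll enlarge both views.

Run:
```python
from h import *
a=cv2.imread('pics/top0.png'); b=cv2.imread('pics/side0.png')
def crop(i,x,y,w,h,s):
    r=cv2.resize(i[y:y+h,x:x+w],None,fx=s,fy=s,interpolation=cv2.INTER_CUBIC)
    for k in range(0,w,10): cv2.putText(r,str(x+k),(k*s,8),0,.3,(0,255,255),1) if k%20==0 else 0; cv2.line(r,(k*s,10),(k*s,14),(0,255,255),1)
    for k in range(0,h,10): cv2.putText(r,str(y+k),(0,k*s+3),0,.3,(0,255,255),1)
    return r
cv2.imwrite('pics/topc.png',crop(a,205,165,215,100,3) if 0 else cv2.resize(crop(a,210,165,205,100,4),(800,390)))
cv2.imwrite('pics/sidec.png',crop(b,220,110,150,200,4)[:, :600][:800] if 0 else cv2.resize(crop(b,225,105,150,210,4),(429,600)))
```

```text
(no output)
```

View pics/topc.png

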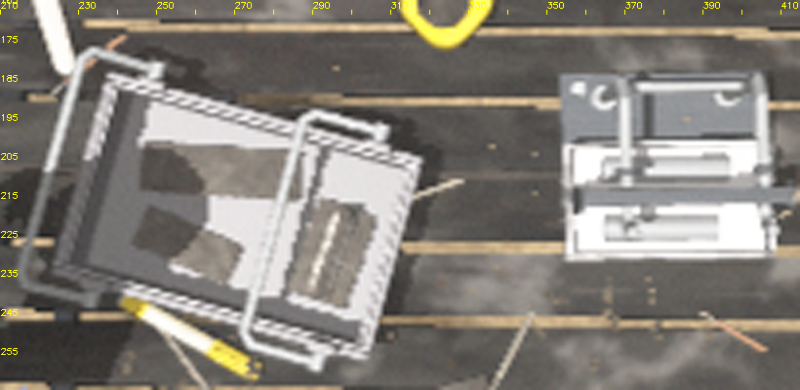

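View pics/sidec.png

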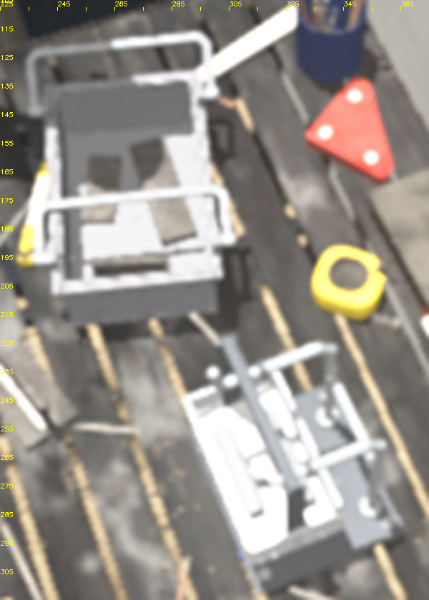

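The top crop shows crate rim corners near crop (110,75), (420,158), (365,352) and (57,265), with the raised arm's bar from (85,55) to (25,270). The caddy bar lies along row 195. The side crop shows the same things, with the raised bar from (32,52) to (207,38). Next I'll compute the frames.

Run:
```python
from h import *
t=robot.camera('top'); s=robot.camera('side')
T=lambda x,y:(210+x/3.902,165+y/3.9); S=lambda x,y:(225+x/2.86,105+y/2.857)
cor=np.array([onz(t,*T(*p),85) for p in((110,75),(420,158),(365,352),(57,265))])
print(cor,cor.mean(0)); e=[cor[(i+1)%4]-cor[i] for i in range(4)]
print([ (np.linalg.norm(v),np.degrees(np.arctan2(v[1],v[0]))) for v in e])
cs=np.array([onz(s,*S(*p),85) for p in((47,85),(207,72),(222,275),(52,292))]);print('side',cs,cs.mean(0))
print('rightbar',*[tri(t,T(*p),s,S(*q)) for p,q in(((245,335),(45,203)),((300,120),(222,190)))])
print('leftbar',*[tri(t,T(*p),s,S(*q)) for p,q in(((23,268),(32,55)),((85,52),(207,38)))])
print('barends z180',onz(t,*T(572,195),180),onz(t,*T(800,195),180))
tc=np.array([onz(t,*T(*p),90) for p in((567,143),(765,140),(777,257),(567,260))]);print('tray',tc,tc.mean(0))
print('base z8',*[onz(t,*T(*p),8) for p in((560,73),(768,73))])
print('bar side z180',*[onz(s,*S(*p),180) for p in((228,338),(300,488))])
```

```text
[[614.82 284.02  85.  ]
 [553.33  42.65  85.  ]
 [403.55  83.04  85.  ]
 [467.26 321.49  85.  ]] [509.74 182.8   85.  ]
[(np.float64(249.0865622019427), np.float64(-104.29351508719996)), (np.float64(155.13129746118636), np.float64(164.90719710020355)), (np.float64(246.81992717745555), np.float64(75.04019568530802)), (np.float64(152.24605989442028), np.float64(-14.248625343793126))]
side [[463.05 323.38  85.  ]
 [625.56 277.7   85.  ]
 [555.63  39.33  85.  ]
 [396.55  81.44  85.  ]] [510.2  180.46  85.  ]
rightbar (array([417.37, 174.13,  97.2 ]), np.float64(2.701890081679236)) (array([586.01, 135.39,  80.61]), np.float64(8.374872841323054))
leftbar (array([461.22, 341.85, 115.31]), np.float64(8.086118586756786)) (array([631.99, 297.97, 114.53]), np.float64(4.708516271593154))
barends z180 [523.99 -67.76 180.  ] [ 526.04 -232.29  180.  ]
tray [[ 566.11  -70.59   90.  ]
 [ 570.31 -223.22   90.  ]
 [ 480.4  -232.5    90.  ]
 [ 476.09  -71.27   90.  ]] [ 523.23 -149.39   90.  ]
base z8 [627.46 -70.57   8.  ] [ 629.55 -240.4     8.  ]
bar side z180 [524.03 -74.55 180.  ] [ 531.41 -225.98  180.  ]
```

```bash
cat >> h.py <<'E'
from scipy.spatial.transform import Rotation as Ro
def goto(p,ang):
    """shift/turn (scaled) to world TCP p, tool down, tool y at ang deg (mod 180)"""
    s=robot.state(); R=np.array(s['tool_rot'])
    best=min((Ro.from_matrix(R.T@np.array([[-np.sin(a),np.cos(a),0],[np.cos(a),np.sin(a),0],[0,0,-1]]).T.T) if 0 else
      Ro.from_matrix(R.T@np.column_stack([np.cross([np.cos(a),np.sin(a),0],[0,0,-1]),[np.cos(a),np.sin(a),0],[0,0,-1]]))
      for a in np.radians([ang,ang+180])),key=lambda r:r.magnitude())
    print(np.round(R.T@(np.array(p)-s['tool_pos'])/120,3),np.round(best.as_rotvec()/np.pi,3))
def cr(x,y,z,c=(510,182),a=-14.7):
    k=np.cos(np.radians(a));q=np.sin(np.radians(a)); return [c[0]+k*x-q*y,c[1]+q*x+k*y,z]
E
python3 -c "
from h import *
goto(cr(0,180,200),-14.7)"
```

```text
[ 0.88 -0.43  0.37] [ 0.   -0.    0.31]
```

>>> move_arm:
  steps:
    - [[0.3,-0.1,0],[0,0,0.06]]
    - [[0.6,-0.3,0],[0,0,0.12]]
    - [[0.88,-0.43,0.1],[0,0,0.18]]
    - [[0.88,-0.43,0.2],[0,0,0.24]]
    - [[0.88,-0.43,0.37],[0,0,0.295]]
  gripper: 1
  grip_force: 40

```text
time_s: 0.82
tool_pos: [556.7, 355.5, 200.5]
tool_rot: [[-0.202, -0.979, 0.0], [-0.979, 0.202, 0.0], [-0.0, -0.0, -1.0]]
force: [-0.0, -0.2, -0.1]
opening: 0.001
grip_force: 0.0
```

```bash
python3 -c "
from h import *
goto(cr(0,180,118),-14.7)
c=snap('side');d=snap('top')
a=cv2.resize(c['color'][60:230,200:350,::-1],None,fx=3,fy=3); b=cv2.resize(d['color'][150:290,180:330,::-1],None,fx=2.3,fy=3.64);b=cv2.resize(b,(345,510));cv2.imwrite('pics/p1.png',np.hstack([a,b]))
"
```

```text
[-0.    0.01  0.69] [-0.    0.    0.02]
```

View pics/p1.png

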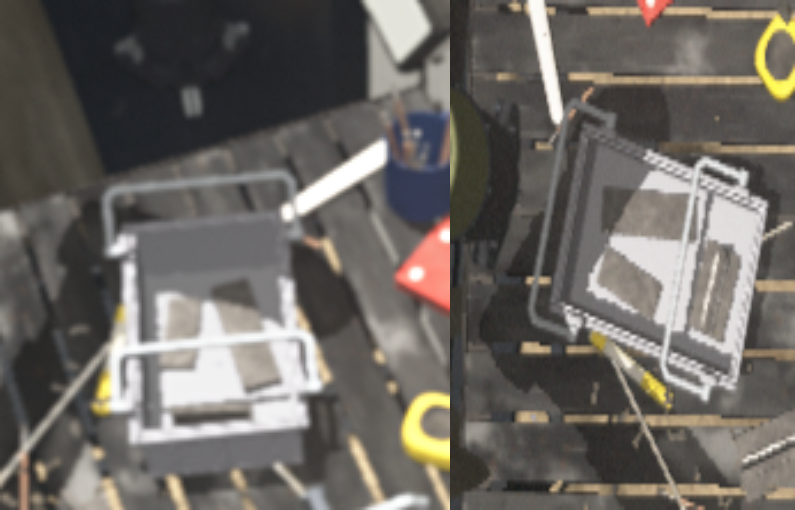

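The closed fingers are outside the raised bar, at about (192,95) in the left half. Next they go down and push inward.

>>> move_arm:
  steps:
    - [[0,0,0.35],[0,0,0.02]]
    - [[0,0.01,0.69],[0,0,0.02]]
    - [[0.1,0.01,0.69],[0,0,0.02]]
    - [[0.2,0.01,0.69],[0,0,0.02]]
    - [[0.3,0.01,0.69],[0,0,0.02]]

```text
time_s: 1.55
tool_pos: [551.2, 328.7, 127.7]
tool_rot: [[-0.251, -0.968, 0.016], [-0.968, 0.252, 0.02], [-0.024, -0.01, -1.0]]
force: [1.0, 26.2, 19.4]
opening: 0.004
grip_force: 12.7
```

>>> move_arm:
  steps:
    - [[0.15,0,0],[0,0,0]]
    - [[0.3,0,0],[0,0,0]]
    - [[0.45,0,0],[0,0,0]]
    - [[0.6,0,0],[0,0,0]]
    - [[0.7,0,0],[0,0,0]]

```text
time_s: 2.17
tool_pos: [525.7, 239.0, 117.1]
tool_rot: [[-0.257, -0.966, -0.001], [-0.966, 0.257, 0.001], [-0.001, 0.001, -1.0]]
force: [4.2, 11.7, -8.7]
opening: -0.0
grip_force: 6.5
```

```bash
python3 -c "
from h import *
print(robot.state()['force']);goto(cr(0,50,118),-14.7)
c=snap('side');d=snap('top')
a=cv2.resize(c['color'][60:230,200:350,::-1],None,fx=3,fy=3); b=cv2.resize(d['color'][150:290,180:330,::-1],None,fx=2.3,fy=3.64);b=cv2.resize(b,(345,510));cv2.imwrite('pics/p2.png',np.hstack([a,b]))
"
```

```text
[ 4.22 11.7  -8.74]
[ 0.08  0.01 -0.01] [ 0.  0. -0.]
```

View pics/p2.png

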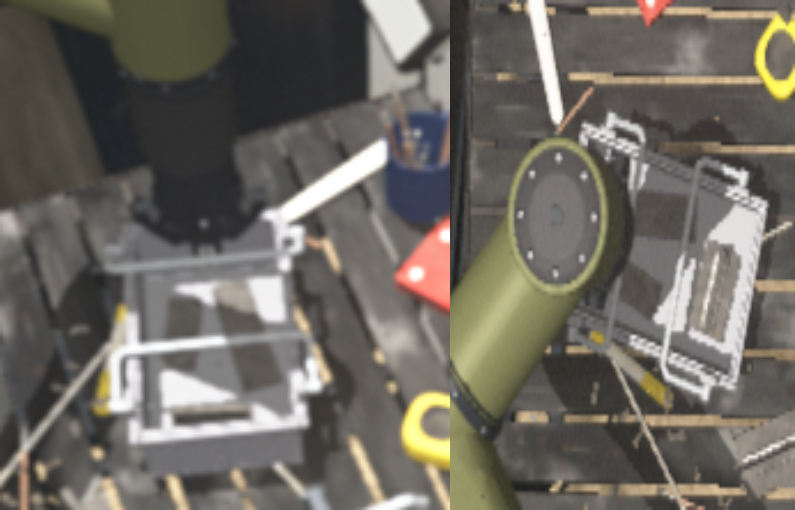

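The bar has swung in past vertical, with both arms now visible over the mouth (bar at left-half row ~260). Next: push a bit farther, lift, move over the bar and press down.

>>> move_arm:
  steps:
    - [[0.07,0,0],[0,0,0]]
    - [[0.13,0,0],[0,0,0]]
    - [[0.1,0,-0.2],[0,0,0]]
    - [[0.1,0,-0.4],[0,0,0]]
    - [[0.23,0,-0.4],[0,0,0]]

```text
time_s: 2.9
tool_pos: [519.8, 213.3, 167.9]
tool_rot: [[-0.255, -0.967, 0.002], [-0.967, 0.255, -0.001], [0.0, -0.002, -1.0]]
force: [0.1, -0.2, -0.6]
opening: 0.001
grip_force: 0.0
```

```bash
python3 -c "
from h import *
print(robot.state()['force']);goto(cr(0,32,108),-14.7)
"
```

```text
[ 0.07 -0.19 -0.62]
[0.01 0.01 0.5 ] [-0. -0. -0.]
```

>>> move_arm:
  steps:
    - [[0.02,0,0.25],[0,0,0]]
    - [[0.02,0,0.37],[0,0,0]]
    - [[0.02,0,0.44],[0,0,0]]
    - [[0.02,0,0.49],[0,0,0]]
    - [[0.02,0,0.52],[0,0,0]]

```text
time_s: 3.52
tool_pos: [518.7, 210.6, 103.8]
tool_rot: [[-0.257, -0.967, 0.0], [-0.967, 0.257, -0.0], [0.0, -0.0, -1.0]]
force: [0.1, -0.6, 0.7]
opening: 0.001
grip_force: 0.0
```

>>> move_arm:
  steps:
    - [[0,0,0.02],[0,0,0]]
    - [[0,0,0.02],[0,0,0]]
    - [[0,0,-0.3],[0,0,0]]
    - [[0,0,-0.7],[0,0,0]]
    - [[0,0,-1],[0,0,0]]
  gripper: 0

```text
time_s: 4.15
tool_pos: [518.8, 210.8, 226.5]
tool_rot: [[-0.257, -0.967, 0.002], [-0.967, 0.257, 0.001], [-0.002, -0.002, -1.0]]
force: [0.3, 0.8, 0.0]
opening: 1.002
grip_force: 0.0
```

```bash
python3 -c "
from h import *
goto([525.5,-150,250],1)
"
```

```text
[ 2.89 -0.82 -0.2 ] [-0.    0.   -0.09]
```

>>> move_arm:
  steps:
    - [[0.3,-0.1,-0.2],[0,0,-0.03]]
    - [[0.6,-0.2,-0.2],[0,0,-0.06]]
    - [[0.9,-0.3,-0.2],[0,0,-0.09]]
    - [[1,-0.3,-0.2],[0,0,-0.09]]
    - [[1,-0.3,-0.2],[0,0,-0.09]]

```text
time_s: 4.78
tool_pos: [522.4, 85.2, 248.1]
tool_rot: [[0.021, -1.0, 0.001], [-1.0, -0.021, 0.001], [-0.001, -0.001, -1.0]]
force: [0.6, 0.2, 0.7]
opening: 1.002
grip_force: 0.0
```

```bash
python3 -c "
from h import *
goto([525.5,-150,250],1)
c=snap('side');d=snap('top')
a=cv2.resize(c['color'][60:230,200:350,::-1],None,fx=3,fy=3); b=cv2.resize(d['color'][150:290,180:330,::-1],None,fx=2.3,fy=3.64);b=cv2.resize(b,(345,510));cv2.imwrite('pics/p3.png',np.hstack([a,b]))
"
```

```text
[ 1.96  0.02 -0.02] [-0.  0.  0.]
```

View pics/p3.png

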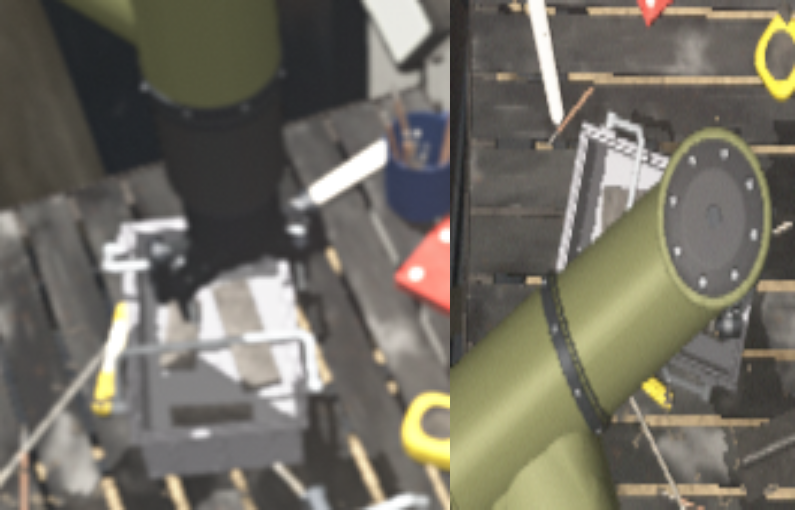

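The arm hides the crate here, so I'll go on to above the caddy bar and look again from there.

>>> move_arm:
  steps:
    - [[0.3,0.02,-0.02],[0,0,0]]
    - [[0.6,0.02,-0.02],[0,0,0]]
    - [[0.9,0.02,-0.02],[0,0,0]]
    - [[1,0.02,-0.02],[0,0,0]]

```text
time_s: 5.38
tool_pos: [523.0, -35.1, 250.0]
tool_rot: [[0.022, -1.0, -0.0], [-1.0, -0.022, -0.0], [0.0, 0.0, -1.0]]
force: [0.7, -0.5, 0.6]
opening: 1.003
grip_force: 0.0
```

>>> move_arm:
  steps:
    - [[0.3,0,0],[0,0,0]]
    - [[0.6,0,0],[0,0,0]]
    - [[0.9,0,0],[0,0,0]]
    - [[0.96,0,0],[0,0,0]]
    - [[0.96,0,0],[0,0,0]]

```text
time_s: 6.0
tool_pos: [525.8, -149.2, 249.8]
tool_rot: [[0.023, -1.0, -0.0], [-1.0, -0.023, 0.0], [-0.0, 0.0, -1.0]]
force: [0.4, 0.2, 0.3]
opening: 1.002
grip_force: 0.0
```

```bash
python3 -c "
from h import *
goto([525.5,-150,176],1)
c=snap('side');d=snap('top')
a=cv2.resize(c['color'][120:290,220:370,::-1],None,fx=3,fy=3); b=cv2.resize(d['color'][165:265,210:340,::-1],(345,265));b=np.vstack([b,np.zeros((245,345,3),np.uint8)]);cv2.imwrite('pics/p4.png',np.hstack([a,b]))
"
```

```text
[0.01 0.   0.61] [0. 0. 0.]
```

View pics/p4.png

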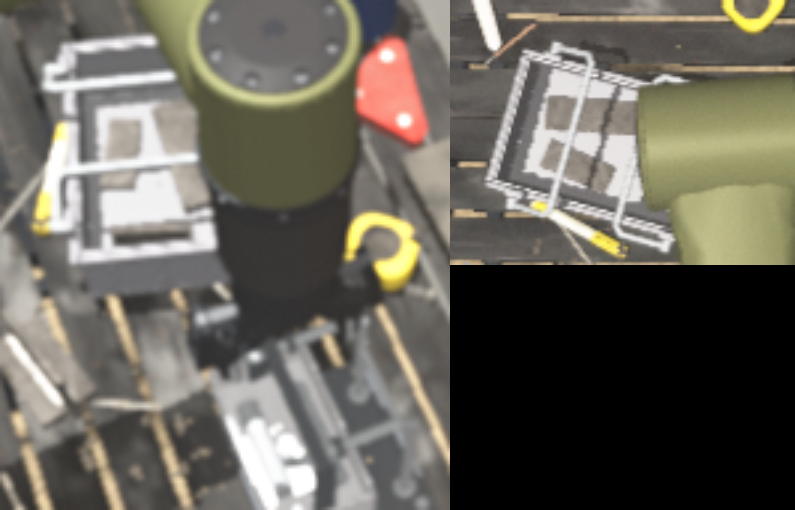

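```bash
python3 -c "
from h import *
t=robot.camera('top');s=robot.camera('side')
k=np.radians(-14.7);B=np.array([[np.cos(k),np.sin(k)],[-np.sin(k),np.cos(k)]])
T=lambda x,y:(210+(x-450)/2.654,165+y/2.65);S=lambda x,y:(220+x/3,120+y/3)
p,e=tri(t,T(548,208),s,S(46,87));print(p,e,B@(p[:2]-[510,182]))
for q in((548,208),(588,62),(620,216)):
  for z in (90,130):print(z,B@(onz(t,*T(*q),z)[:2]-[510,182]))
"
```

```text
[433.63 248.41 124.82] 8.98026421524582 [-90.72  44.86]
90 [-88.86  49.98]
130 [-85.85  44.62]
90 [82.28 51.63]
130 [80.56 46.23]
90 [-75.92 -30.78]
130 [-73.27 -33.91]
```

The left bar is still up, at crate y ≈ 45, z ≈ 127 (about 2.4 rad). The press missed it on the inside, so I'll go back and press again, starting farther out.

>>> move_arm:
  steps:
    - [[-0.3,0,0],[0,0,0]]
    - [[-0.6,0,0],[0,0,0]]
    - [[-0.9,0,0],[0,0,0]]
    - [[-1,0,0],[0,0,0]]
  gripper: 1

```text
time_s: 6.7
tool_pos: [522.6, -27.7, 250.3]
tool_rot: [[0.026, -1.0, 0.0], [-1.0, -0.026, 0.0], [-0.0, -0.0, -1.0]]
force: [-0.4, 0.1, 0.7]
opening: 0.143
grip_force: 0.0
```

>>> move_arm:
  steps:
    - [[-0.3,0,0],[0,0,0.03]]
    - [[-0.6,0,0],[0,0,0.06]]
    - [[-0.9,0,0],[0,0,0.09]]
    - [[-1,0,0],[0,0,0.09]]

```text
time_s: 7.2
tool_pos: [519.8, 91.6, 250.0]
tool_rot: [[-0.255, -0.967, -0.0], [-0.967, 0.255, -0.0], [0.0, 0.0, -1.0]]
force: [-0.4, -0.8, 0.4]
opening: -0.001
grip_force: 0.0
```

```bash
python3 -c "
from h import *
goto(cr(0,52,195),-14.7)
"
```

```text
[-1.14  0.27  0.46] [ 0. -0. -0.]
```

>>> move_arm:
  steps:
    - [[-0.3,0.1,0],[0,0,0]]
    - [[-0.6,0.2,0.1],[0,0,0]]
    - [[-0.9,0.27,0.3],[0,0,0]]
    - [[-1,0.27,0.46],[0,0,0]]
    - [[-1,0.27,0.46],[0,0,0]]

```text
time_s: 7.82
tool_pos: [519.0, 213.8, 192.8]
tool_rot: [[-0.256, -0.967, -0.003], [-0.967, 0.256, -0.003], [0.003, 0.002, -1.0]]
force: [-0.7, 0.6, -0.1]
opening: -0.001
grip_force: 0.0
```

```bash
python3 -c "
from h import *
goto(cr(0,52,150),-14.7)
goto(cr(0,46,130),-14.7)
goto(cr(0,33,106),-14.7)
"
```

```text
[-0.16  0.    0.36] [ 0. -0. -0.]
[-0.11  0.    0.52] [ 0. -0. -0.]
[-0.    0.    0.72] [ 0. -0. -0.]
```

>>> move_arm:
  steps:
    - [[-0.15,0,0.25],[0,0,0]]
    - [[-0.12,0,0.42],[0,0,0]]
    - [[-0.08,0,0.55],[0,0,0]]
    - [[-0.03,0,0.65],[0,0,0]]
    - [[0,0,0.72],[0,0,0]]

```text
time_s: 8.45
tool_pos: [519.5, 213.7, 108.4]
tool_rot: [[-0.257, -0.966, 0.001], [-0.966, 0.257, 0.0], [-0.001, -0.001, -1.0]]
force: [0.5, -0.1, 1.1]
opening: -0.003
grip_force: 0.2
```

>>> move_arm:
  steps:
    - [[0,0,0.01],[0,0,0]]
    - [[0,0,0.02],[0,0,0]]
    - [[0,0,0.02],[0,0,0]]

```text
time_s: 8.82
tool_pos: [519.8, 213.9, 107.9]
tool_rot: [[-0.257, -0.967, 0.001], [-0.967, 0.257, -0.001], [0.0, -0.001, -1.0]]
force: [-3.4, -1.8, 7.6]
opening: -0.005
grip_force: 3.6
```

Contact at 7.6 N with the tip at z ≈ 94 means the arm is at its stop. Next I'll lift and return to the caddy.

>>> move_arm:
  steps:
    - [[0,0,-0.4],[0,0,0]]
    - [[0,0,-0.8],[0,0,0]]
    - [[0.1,0,-1],[0,0,0]]
    - [[0.5,-0.1,-1],[0,0,-0.04]]
    - [[1,-0.25,-1],[0,0,-0.09]]

```text
time_s: 9.45
tool_pos: [517.5, 90.5, 226.5]
tool_rot: [[0.03, -1.0, 0.001], [-1.0, -0.03, 0.001], [-0.001, -0.001, -1.0]]
force: [0.4, -0.4, 0.4]
opening: -0.0
grip_force: 0.0
```

>>> move_arm:
  steps:
    - [[0.4,0,-0.1],[0,0,0]]
    - [[0.9,0,-0.2],[0,0,0]]
    - [[1,0,-0.2],[0,0,0]]
  gripper: 0

```text
time_s: 9.82
tool_pos: [520.6, -31.8, 251.8]
tool_rot: [[0.02, -1.0, 0.003], [-1.0, -0.02, 0.0], [-0.0, -0.003, -1.0]]
force: [-0.2, 0.6, -0.4]
opening: 0.638
grip_force: 0.0
```

```bash
python3 -c "
from h import *
goto([525.5,-150,250],1)
"
```

```text
[ 0.98 -0.02  0.01] [-0.  0.  0.]
```

>>> move_arm:
  steps:
    - [[0.4,0,0],[0,0,0]]
    - [[0.8,-0.02,0],[0,0,0]]
    - [[0.98,-0.02,0],[0,0,0]]
    - [[0.98,-0.02,0],[0,0,0]]

```text
time_s: 10.32
tool_pos: [525.5, -147.3, 249.5]
tool_rot: [[0.021, -1.0, -0.001], [-1.0, -0.021, 0.0], [-0.0, 0.001, -1.0]]
force: [0.5, 0.1, 0.4]
opening: 1.004
grip_force: 0.0
```

```bash
python3 -c "
from h import *
goto([525.5,-150,176],1)
c=snap('side');d=snap('top')
a=cv2.resize(c['color'][120:290,220:370,::-1],None,fx=3,fy=3); b=cv2.resize(d['color'][165:265,210:340,::-1],(345,265));b=np.vstack([b,np.zeros((245,345,3),np.uint8)]);cv2.imwrite('pics/p5.png',np.hstack([a,b]))
"
```

```text
[ 0.02 -0.    0.61] [0. 0. 0.]
```

View pics/p5.png

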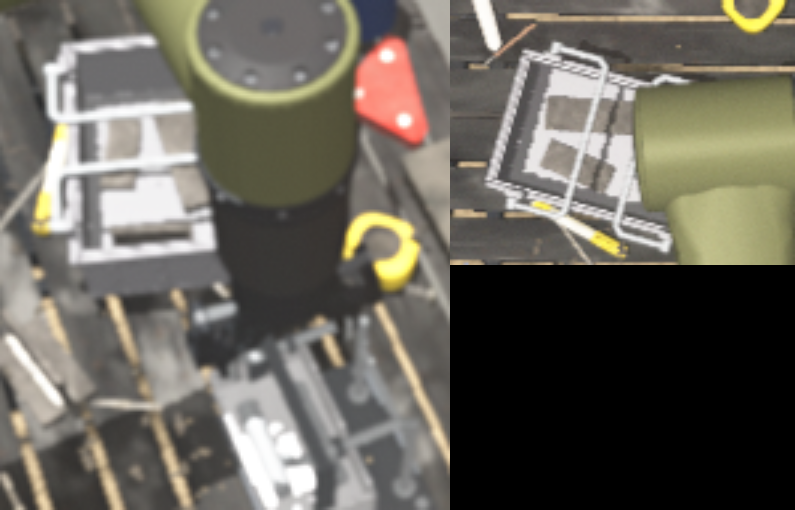

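The left arm now lies flat, with its bar corner at (568,215) in the right half, level with the other arm. Now to descend and grip the caddy bar.

>>> move_arm:
  steps:
    - [[0.02,0,0.25],[0,0,0]]
    - [[0.02,0,0.45],[0,0,0]]
    - [[0.02,0,0.61],[0,0,0]]
    - [[0.02,0,0.61],[0,0,0]]

```text
time_s: 10.92
tool_pos: [525.0, -148.2, 175.4]
tool_rot: [[0.024, -1.0, -0.003], [-1.0, -0.024, 0.0], [-0.0, 0.003, -1.0]]
force: [0.2, -0.0, 0.3]
opening: 1.001
grip_force: 0.0
```

>>> move_arm:
  steps:
    - [[0,0,0],[0,0,0]]
    - [[0,0,0],[0,0,0]]
    - [[0,0,0],[0,0,0]]
    - [[0,0,0],[0,0,0]]
    - [[0,0,0],[0,0,0]]
  gripper: 1
  grip_force: 60

```text
time_s: 11.55
tool_pos: [525.8, -149.1, 177.4]
tool_rot: [[0.023, -1.0, 0.001], [-1.0, -0.023, -0.0], [0.0, -0.001, -1.0]]
force: [0.4, 0.7, 2.5]
opening: 0.133
grip_force: 60.4
```

The opening of about 12 mm means the bar is held. Lift 45 mm, then back off toward −x.

>>> move_arm:
  steps:
    - [[0,0,-0.07],[0,0,0]]
    - [[0,0,-0.15],[0,0,0]]
    - [[0,0,-0.24],[0,0,0]]
    - [[0,0,-0.33],[0,0,0]]
    - [[0,0,-0.38],[0,0,0]]
  grip_force: 100

```text
time_s: 12.18
tool_pos: [525.8, -149.0, 223.6]
tool_rot: [[0.023, -1.0, 0.001], [-1.0, -0.023, -0.0], [0.0, -0.001, -1.0]]
force: [0.5, 0.1, -4.3]
opening: 0.117
grip_force: 97.6
```

>>> move_arm:
  steps:
    - [[0,0,0],[0,0,0]]
    - [[0,0.15,0],[0,0,0]]
    - [[0,0.35,0],[0,0,0]]
    - [[0,0.55,0],[0,0,0]]
    - [[0,0.75,0],[0,0,0]]

```text
time_s: 12.8
tool_pos: [434.6, -151.0, 222.0]
tool_rot: [[0.023, -1.0, -0.001], [-1.0, -0.023, 0.0], [-0.0, 0.001, -1.0]]
force: [0.6, -0.2, -4.5]
opening: 0.119
grip_force: 97.7
```

>>> move_arm:
  steps:
    - [[0,0.2,-0.05],[0,0,0]]
    - [[0,0.37,-0.15],[0,0,0]]
    - [[0,0.37,-0.3],[0,0,0]]
    - [[0,0.37,-0.38],[0,0,0]]
    - [[0,0.37,-0.38],[0,0,0]]

```text
time_s: 13.42
tool_pos: [391.8, -152.0, 268.5]
tool_rot: [[0.023, -1.0, 0.001], [-1.0, -0.023, 0.0], [-0.0, -0.001, -1.0]]
force: [0.7, 1.1, -5.2]
opening: 0.116
grip_force: 98.0
```

```bash
python3 -c "
from h import *
t=robot.camera('top')
goto([510,182,268],-14.7)
"
```

```text
[-2.76 -1.05 -0.  ] [0.   0.   0.09]
```

>>> move_arm:
  steps:
    - [[-0.15,0,0],[0,0,0]]
    - [[-0.4,0,0],[0,0,0]]
    - [[-0.65,0,0],[0,0,0]]
    - [[-0.85,0,0],[0,0,0]]
    - [[-1,0,0],[0,0,0]]

```text
time_s: 14.1
tool_pos: [388.4, -31.0, 267.0]
tool_rot: [[0.024, -1.0, -0.002], [-1.0, -0.024, -0.0], [0.0, 0.002, -1.0]]
force: [-0.3, -0.6, -3.5]
opening: 0.117
grip_force: 98.0
```

>>> move_arm:
  steps:
    - [[-0.2,-0.1,0],[0,0,0]]
    - [[-0.4,-0.22,0],[0,0,0.02]]
    - [[-0.6,-0.34,0],[0,0,0.04]]
    - [[-0.8,-0.46,0],[0,0,0.06]]
    - [[-0.95,-0.56,0],[0,0,0.08]]

```text
time_s: 14.72
tool_pos: [453.3, 84.5, 266.6]
tool_rot: [[-0.228, -0.974, -0.002], [-0.974, 0.228, -0.001], [0.002, 0.002, -1.0]]
force: [0.3, -0.5, -3.6]
opening: 0.114
grip_force: 98.0
```

```bash
python3 -c "
from h import *
goto([510,182,268],-14.7)
"
```

```text
[-0.9  -0.28 -0.01] [ 0.   -0.    0.01]
```

>>> move_arm:
  steps:
    - [[-0.25,-0.07,0],[0,0,0.01]]
    - [[-0.5,-0.15,0],[0,0,0.01]]
    - [[-0.72,-0.23,0],[0,0,0.01]]
    - [[-0.9,-0.28,0],[0,0,0.01]]
    - [[-0.9,-0.28,0],[0,0,0.01]]

```text
time_s: 15.35
tool_pos: [510.3, 182.1, 265.6]
tool_rot: [[-0.256, -0.967, -0.004], [-0.967, 0.256, -0.002], [0.003, 0.003, -1.0]]
force: [0.0, -0.1, -4.7]
opening: 0.117
grip_force: 98.0
```

```bash
python3 -c "
from h import *
goto([510,182,221],-14.7)
c=snap('side');d=snap('top')
a=cv2.resize(c['color'][80:250,200:350,::-1],None,fx=3,fy=3); b=cv2.resize(d['color'][165:265,210:340,::-1],(345,265));b=np.vstack([b,np.zeros((245,345,3),np.uint8)]);cv2.imwrite('pics/p6.png',np.hstack([a,b]))
"
```

```text
[-0.    0.    0.37] [ 0. -0. -0.]
```

View pics/p6.png

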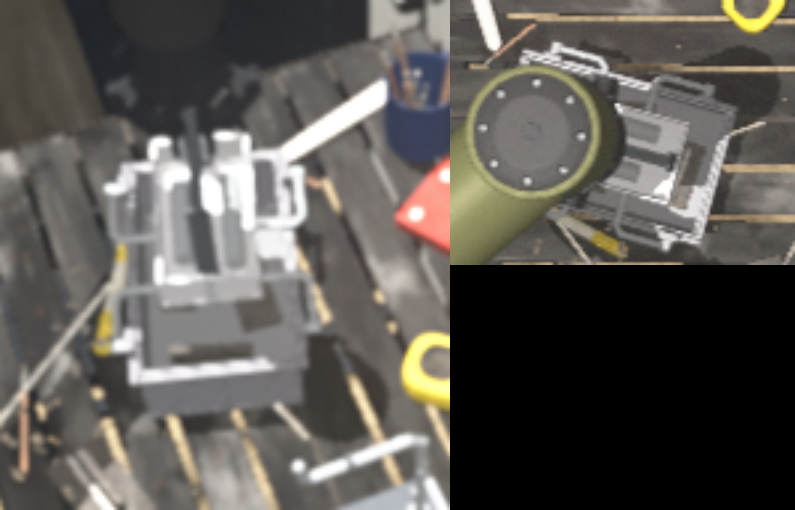

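The caddy hangs level over the crate, lined up with it (around (210,230) in the left half), with both arms in. Lower it slowly.

>>> move_arm:
  steps:
    - [[0,0,0.1],[0,0,0]]
    - [[0,0,0.2],[0,0,0]]
    - [[0,0,0.27],[0,0,0]]
    - [[0,0,0.32],[0,0,0]]
    - [[0,0,0.34],[0,0,0]]

```text
time_s: 16.08
tool_pos: [510.1, 180.9, 226.9]
tool_rot: [[-0.257, -0.966, -0.0], [-0.966, 0.257, -0.0], [0.0, 0.0, -1.0]]
force: [0.7, -0.2, -3.7]
opening: 0.112
grip_force: 98.0
```

>>> move_arm:
  steps:
    - [[0,0,0.01],[0,0,0]]
    - [[0,0,0.02],[0,0,0]]
    - [[0,0,0.03],[0,0,0]]
    - [[0,0,0.03],[0,0,0]]

```text
time_s: 16.58
tool_pos: [510.1, 181.0, 223.6]
tool_rot: [[-0.257, -0.967, -0.0], [-0.967, 0.257, -0.0], [0.0, 0.0, -1.0]]
force: [0.5, 0.5, -4.6]
opening: 0.114
grip_force: 98.0
```

>>> move_arm:
  steps:
    - [[0,0,0.01],[0,0,0]]
    - [[0,0,0.02],[0,0,0]]
    - [[0,0,0.03],[0,0,0]]
    - [[0,0,0.03],[0,0,0]]

```text
time_s: 17.08
tool_pos: [510.5, 181.0, 221.6]
tool_rot: [[-0.257, -0.967, 0.002], [-0.967, 0.257, 0.001], [-0.001, -0.002, -1.0]]
force: [-2.5, -0.9, 4.6]
opening: 0.116
grip_force: 99.2
```

The caddy's weight is now carried on the bars. Release and rise.

>>> move_arm:
  steps:
    - [[0,0,-0.005],[0,0,0]]
    - [[0,0,-0.005],[0,0,0]]
    - [[0,0,-0.005],[0,0,0]]
    - [[0,0,-0.005],[0,0,0]]
    - [[0,0,-0.005],[0,0,0]]
  gripper: 0

```text
time_s: 17.7
tool_pos: [510.2, 181.0, 220.6]
tool_rot: [[-0.257, -0.966, -0.0], [-0.966, 0.257, -0.0], [0.0, 0.0, -1.0]]
force: [-0.8, -0.2, -0.7]
opening: 1.003
grip_force: 0.0
```

>>> move_arm:
  steps:
    - [[0,0,-0.1],[0,0,0]]
    - [[0,0,-0.3],[0,0,0]]
    - [[0,0,-0.5],[0,0,0]]
    - [[0,0,-0.7],[0,0,0]]
    - [[0,0,-0.7],[0,0,0]]

```text
time_s: 18.32
tool_pos: [510.8, 181.1, 307.9]
tool_rot: [[-0.257, -0.966, 0.004], [-0.966, 0.257, 0.002], [-0.003, -0.003, -1.0]]
force: [0.4, -0.4, -0.4]
opening: 0.998
grip_force: 0.0
```

Run:
```python
from h import *
s=snap('side','end.png')
a=cv2.imread('pics/side0.png')
# compare caddy-bar dark blob now vs expected projection of bar ends
for y in(-76,76): print(proj(s,cr(0,y,224)))
g=s['color'].astype(int); 
b=cv2.imread('pics/end.png')
# caddy bar edge: dark pixels lying within the white tray, along the near end of the bar
u,v=map(int,proj(s,cr(0,-60,224)))
for dv in(0,6): print(v+dv,[int(x) for x in b[v+dv,u-12:u+13].mean(1)],u)
print(robot.state()['force'],robot.state()['opening'])
```

```text
(np.float64(267.395289702293), np.float64(160.67539128083922))
(np.float64(264.2124593878328), np.float64(114.8726041007725))
155 [182, 208, 235, 238, 210, 169, 158, 158, 152, 134, 110, 91, 86, 136, 244, 255, 255, 255, 255, 255, 242, 173, 184, 236, 248] 267
161 [175, 188, 202, 193, 173, 157, 159, 158, 143, 118, 97, 87, 82, 80, 81, 105, 187, 255, 255, 255, 255, 222, 158, 169, 201] 267
[ 0.63  0.05 -0.01] 1.0004941361306485
```

```bash
python3 -c "
from h import *
print(robot.job_done())"
```

```text
the job is handed in; nothing more can be done
None
```

The job is handed in with no result returned: both bail arms are swung in, the caddy sits on them over the crate's centre (its bar shows where expected in the last image), and the gripper is clear above it.

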